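Wind a yoke vise down on a capped coupling with its loose crank

ROBOT

A 6-joint arm with a two-finger parallel gripper is mounted at the origin on a cart in front of the work surface, level with it; the furniture and walls round the work are solid. World frame = base frame: x ahead of the robot, y to its left, z up, the work surface at z = 0. Lengths are in m, angles in rad, forces in N, time in s.
With the tool pointing down it reaches from about 0.35 to 0.975 m from the base axis. Payload 4.9 kg.
Tool frame: the origin (TCP) lies midway between the tips of the shut fingers; the grasp point (between the pads) lies 19 mm behind it; x points along the fingers, z is the direction in which the jaws open and shut, and the axes are right-handed (so a half turn about x gives the same grasp; the last joint's range is limited). The gripper opens to 85 mm and grips with 20 to 120 N. Pads are 22 mm wide; open, the fingers measure 114 mm over their backs; the gripper's body (76 mm by 85 mm) begins 54 mm behind the grasp point. The pads swing forward as they close: fully open they stand 13 mm farther back than shut.
Start: joints at [-1.35, 0.053, 1.613, -0, 1.476, -0.119], TCP at [0.208, -0.589, 0.231] pointing down, gripper open.
Joint ranges: [-3.01, 3.01], [-1.01, 2.22], [0.06, 2.58], [-1.02, 4.17], [0.09, 2.62], [-3.14, 3.14]. Speed limits (rad/s): [2.57, 2.57, 3.14, 3.14, 3.14, 3.14].

INTERFACE

Orientations are given as a unit quaternion [w, x, y, z].
In Python, from plant import state, cams, workorder, nets gives the robot as it stands.
- The arm moves only by the tool play_rows, never from a script. Its argument "motion" is a list of rows, each a list of 3 entries, a list of its own where there are three numbers: the closure, from -1 (fully open) to 1 (shut), then the shift along the world's x, y, z in m, then the turn about the world's z in rad. A call has 1 to 5 rows; each row is the pose to reach, as a shift and turn from the pose commanded when the call began; what a row does not reach only later rows make up. A row lasts 1/10 s, in which the tool goes at most 50 mm and 8.59 degrees, less where a joint would pass 70% of its speed; a pose out of reach is approached as far as the arm can. A call with a gripper value outside its range is refused whole. The fingers move at their own pace and stop on an object; the grip force is fixed at half the most. Time passes only in rows, so rows that repeat a pose let the fingers close. It gives the time, the measured TCP pose, the force and the opening at its end, in the units of the state.
- state(): the state, without advancing time (a new reading comes with each control period).
- cams.grab_frame(name): name is "scene" or "top"; returns (picture, depth): 420x560x3 uint8, red, green, blue; 420x560 float32, m along the optical axis (not along the pixel's ray), 0 where there is no reading.
- cams.camera_info(name): a dict with "K" (3x3 intrinsics, pixels), "rvec" (rotation vector, rad) and "tvec" (3), from world to camera coordinates, as OpenCV has them. Camera axes: x right, y down, z forward; pixel columns grow to the right and rows downward; lengths in m; the calibration is good to about 2 mm. A picture is of the moment at which its call begins. camera_info takes no time and is no camera call.
- workorder.job_done(): hands the job in, once; it reports no verdict.
Trained networks look in the newest picture that a camera, given by its name, has taken for a name from the list of things; names that differ only in an ending like _2 or _b are one class to them, and where a whole thing is asked for, a point or a joint stands for the part that bears it (a point fixed in the world has none). Each returns a list of dicts, best first, with "score" (0 to 1); they miss things now and then, are a little off and sometimes report something else, mostly with a low value. They report only what shows in the picture. A call takes as long as a camera call. They do not tell look-alikes from the thing itself.
- nets.recognise(camera, target): "at" ([x, y, z] in m, in world coordinates, good to about 4 mm: the middle of the surface that is visible of it).
- nets.landmark_of(camera, target): "at" ([x, y, z] in m, in world coordinates, good to about 4 mm: a listed point, or the origin of a listed thing).
The state is a dict: "time": time; "joint_pos": joint angles; "joint_vel": joint speeds; "joint_efforts": joint torques, N m; "tool_pos": TCP position; "tool_rot": TCP orientation; "contact_force": force on the tool from outside, world axes, zero at the start; "ft_torque": the same for the moment, N m; "gripper_width": opening from 0.0 (shut) to 1.0 (fully open).
Only numpy, scipy, OpenCV 4.12 (cv2) and the standard library are available. Lean on these libraries where they do the work, as an engineer would, in place of code of your own. Each camera call takes 0.05 s, during which the arm holds its last target.

TASK

Clamp the coupling that lies in the V of the green yoke vise, so that it cannot shift while it is worked on. Take the loose crank from the bench, put it fully home on the square end of the vise screw, and wind it clockwise (seen from above) by its knob for several turns, following the screw down so that the crank never comes off the square, until the crank turns clearly harder and the coupling is held firmly. Stop there, before the plastic end caps are crushed, let go and leave the crank on the screw; do not disturb the things lying around.

Things in the scene. Friction and masses are not known exactly. Their poses are not given: they have to be found in the camera images.
- vise: green cast yoke vise bolted to the bench: base 112 x 168 x 12 mm, a steel-lined V-block (on packing of varying height) along its own x axis, two steel columns 128 mm apart along its own y axis, joined by a bridge whose nuts reach 187 mm above the bench; the screw stands upright in its middle. Origin: centre of the underside of the base, below the screw axis; z up. Its yaw lies within 0.5 rad of 0.
- jaw: upper jaw of the vise: a green crosshead with a rubber-faced steel presser bar sprung below it, guided on the columns and lowered by the screw, not turning. Origin: on the screw axis, inside the crosshead. How far the bar is set below it varies by some mm, and its springs give, so the jaw's height does not tell how hard it clamps.
- shaft_tip (a point): centre of the top face of the screw's square end, 20 mm above shaft_shoulder. Turning the screw clockwise seen from above lowers jaw, collar and square end together by 10 mm a turn; 2 to 3.5 turns are needed until the jaw presses on the coupling. The thread is stiff: 0.35 N m (7 N at the crank knob) turns it while the jaw moves freely; it stays where it is left, even clamped.
- coupling: small rubber coupling with two yellow plastic end caps, 56 mm across the caps, 77 mm long, 0.31 kg, lying loose in the V with its axis (its own y) along the vise's x. Origin: 27 mm below its axis, 7.5 mm from mid-length. Held firmly means 60 to 180 N from the jaw; above 240 N the caps are crushed.
- coupling_mid (a point): centre of that coupling (mid-length, on its axis). Once the jaw presses on it, the clamping force rises by about 40 N for each further tenth of a turn of the screw, and every 100 N of it adds about 3 N to the force needed at the crank knob: held firmly is 2 to 5.5 N more at the knob than when running free.
- shaft_shoulder (a point): point on the screw axis on top of the round collar (30 mm across) at the upper end of the screw, 200 to 230 mm above the bench at the start. From here a square end, 16 mm across flats, 20 mm long, its last 4.5 mm tapered to 11 mm, points straight up. z up, x and y square to the flats (every quarter turn is alike). It turns and descends with the screw.
- crank_hub (a point): loose steel crank, 0.4 kg, standing on its hub, socket down. This point: centre of the hub, a block 32 x 32 mm and 40 mm high (plus a 3 mm boss), best taken across its flats that face the crank's +y and -y; it balances there. z up, x along the arm to the knob. Arm 16 mm wide, 27 to 36 mm above the hub's underside; counterweight 27 mm across, 36 mm out on the -x side.
- crank_mouth (a point): mouth of the crank's square socket: centre of the underside of the hub, axes as crank_hub. The socket is 17.2 mm square, sides along the crank's x and y, 21 mm deep. Fully home, the underside of the hub rests on the collar and this point coincides with shaft_shoulder.
- knob_mid (a point): middle of the crank's black hand knob, an upright cylinder 26 mm across and 47 mm high that turns freely on its pin; 50 mm from the hub axis along the crank's +x, 65 mm above the underside of the hub. The top of the arm lies 29 mm below this point.
- screwdriver: red-handled screwdriver, bystander lying behind the crank, 200 mm long; origin under its middle
- spare_mid (a point): centre of a second coupling like the first, lying on the bench to the right of the vise (bystander)
- marker: marker pen, 135 mm long, bystander lying in front of the vise; origin under its middle
Things that resemble listed ones, but are neither listed nor needed, are in the scene too. Leave any orange look-alike of the part that bears crank_hub alone.

How it is judged:
By the outcome, as a careful person would: the job done as asked, in the order asked, and still so for the second after the job is handed in, with the robot touching nothing.
It also fails if it takes over 72 s, if anything falls off the work surface, if the arm or the gripper's body presses on something with over 40 N, if the wrist force passes 120 N, or if a joint passes its speed limit or range.

## Working session

There is one attempt and no reset: what is moved stays moved. The work goes in short steps, Python scripts to look and compute and a tool call to move; the robot and the scene stay as the last step left them, time stands still between calls to the robot, and variables do not carry over. Pictures are saved under pics/ and viewed, and the job is handed in when it is done.

Besides the shell and the picture viewer there is one more tool, called after "Request:" in YAML: its name, and indented under it one key for each argument. play_rows: Moves the arm, as the interface text tells. Its arguments: {"type":"object","properties":{"motion":{"type":"array","items":{"type":"array"}}},"required":["motion"]}

```bash
ls; mkdir -p pics
python3 - <<'E'
from plant import state, cams, workorder, nets
import cv2
print(state())
for c in ("scene","top"):
    p,d=cams.grab_frame(c); cv2.imwrite(f"pics/{c}0.png",cv2.cvtColor(p,cv2.COLOR_RGB2BGR))
    print(c,cams.camera_info(c))
    for t in ("vise","jaw","shaft_tip","shaft_shoulder","coupling_mid","crank_hub","crank_mouth","knob_mid","spare_mid","marker","screwdriver"):
        print(c,t,[( [round(v,4) for v in r["at"]],round(r["score"],2)) for r in nets.landmark_of(c,t)][:4])
print(state()["time"])
E
```

```text
pics
{'time': 0.0, 'joint_pos': array([-1.34996357e+00,  5.33137052e-02,  1.61433330e+00, -3.08929570e-06,
        1.47600165e+00, -1.19035533e-01]), 'joint_vel': array([ 6.76624027e-04, -1.48771489e-04, -4.10780990e-04, -8.13862196e-04,
        1.19504878e-06,  1.18638571e-04]), 'joint_efforts': array([ 4.21459281e-04, -3.93675113e+01, -3.70178711e+01, -9.72399948e-05,
        6.91576468e-03, -2.46766353e-05]), 'tool_pos': array([ 0.20818923, -0.58862757,  0.2300663 ]), 'tool_rot': array([ 0.57681621,  0.40872531,  0.57789664, -0.40775255]), 'contact_force': array([-0.38162593,  0.41844386,  0.69236105]), 'ft_torque': array([ 0.03785612, -0.02544651, -0.01452597]), 'gripper_width': 1.0027727022896307}
scene {'K': array([[535.51138042,   0.        , 284.6797526 ],
       [  0.        , 535.51138042, 209.09015809],
       [  0.        ,   0.        ,   1.        ]]), 'rvec': array([ 0.60679058, -2.41436201,  1.42962605]), 'tvec': array([0.51566366, 0.25397494, 1.17311071])}
scene vise [([0.5593, -0.0979, -0.0015], 0.85)]
scene jaw [([0.5548, -0.0961, 0.1393], 0.68)]
scene shaft_tip [(
[... 1076 characters left out ...]
386], 0.64)]
top shaft_tip [([0.5623, -0.0983, 0.2468], 0.52)]
top shaft_shoulder [([0.5579, -0.098, 0.2284], 0.59)]
top coupling_mid [([0.5548, -0.0948, 0.0542], 0.64)]
top crank_hub [([0.7736, 0.3493, 0.0227], 0.85), ([0.473, 0.2502, 0.016], 0.77), ([0.5308, 0.1405, 0.0198], 0.5)]
top crank_mouth [([0.7734, 0.3477, -0.0062], 0.83), ([0.4748, 0.247, -0.0046], 0.68), ([0.5273, 0.1468, 0.0038], 0.63)]
top knob_mid [([0.5751, 0.1462, 0.0625], 0.46), ([0.5225, 0.2441, 0.0667], 0.42), ([0.7738, 0.2976, 0.065], 0.37)]
top spare_mid [([0.5643, -0.3021, 0.0257], 0.82)]
top marker [([0.3999, 0.1005, 0.0019], 0.49)]
top screwdriver [([0.6583, 0.2823, 0.0045], 0.68), ([0.5546, -0.1, 0.142], 0.23)]
1.2
```

View pics/scene0.png

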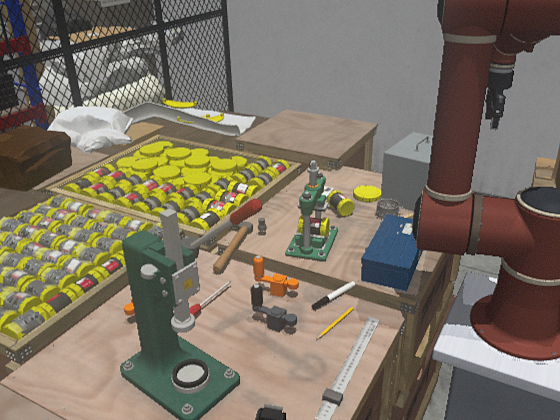

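View pics/top0.png

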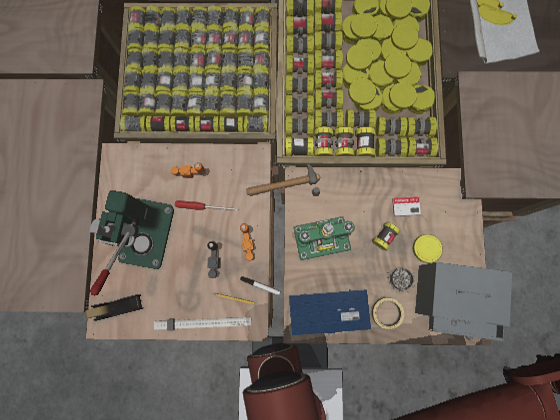

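```bash
cat > h.py <<'E'
import numpy as np, cv2
from plant import state, cams, nets
def cam(c):
    i=cams.camera_info(c); R=cv2.Rodrigues(i["rvec"])[0]; return i["K"],R,i["tvec"]
def unproj(c,d):
    K,R,t=cam(c); v,u=np.mgrid[:d.shape[0],:d.shape[1]]
    P=np.stack([(u-K[0,2])/K[0,0]*d,(v-K[1,2])/K[1,1]*d,d],-1)
    return (P-t)@R
def proj(c,X):
    K,R,t=cam(c); p=(np.atleast_2d(X)@R.T+t)@K.T; return p[:,:2]/p[:,2:]
def crop(p,name,u,v,w,s):
    h=int(w*.75); u=int(u);v=int(v)
    q=p[max(0,v-h//2):v+h//2,max(0,u-w//2):u+w//2]
    cv2.imwrite(name,cv2.cvtColor(cv2.resize(q,None,fx=s,fy=s,interpolation=cv2.INTER_CUBIC),cv2.COLOR_RGB2BGR))
def hcat(a,b,n):
    A=cv2.imread(a);B=cv2.imread(b);h=min(A.shape[0],B.shape[0]);cv2.imwrite(n,np.hstack([A[:h],B[:h]]))
E
python3 - <<'E'
from h import *
for c in("scene","top"):
    p,d=cams.grab_frame(c); P=unproj(c,d); np.savez(f"{c}0.npz",p=p,d=d,P=P)
    u,v=proj(c,[0.5,.249,.05])[0]; crop(p,f"pics/a_{c}.png",u,v,64,6)
    u,v=proj(c,[0.557,-.098,.20])[0]; crop(p,f"pics/b_{c}.png",u,v,64,6)
    # crank points
    m=(abs(P[...,0]-.5)<.08)&(abs(P[...,1]-.249)<.06)&(P[...,2]>.005)&(d>0)
    print(c,m.sum())
    for lo,hi in((.028,.05),(.06,.1)):
        q=P[m&(P[...,2]>lo)&(P[...,2]<hi)]; print(lo,hi,len(q),q.mean(0),np.median(q,0),q.min(0),q.max(0))
    m=(np.hypot(P[...,0]-.557,P[...,1]+.098)<.03)&(P[...,2]>.19)&(d>0)
    for z in np.arange(.19,.26,.005):
        q=P[m&(abs(P[...,2]-z)<.0025)]
        if len(q):print(round(z,3),len(q),q.mean(0).round(4),q.min(0).round(4),q.max(0).round(4))
hcat("pics/a_scene.png","pics/a_top.png","pics/a.png");hcat("pics/b_scene.png","pics/b_top.png","pics/b.png")
E
```

```text
scene 835
0.028 0.05 470 [0.47188413 0.25286333 0.03687349] [0.46920255 0.2541317  0.03695707] [0.42315765 0.22968574 0.02820508] [0.53345196 0.26755979 0.04956957]
0.06 0.1 158 [0.51850221 0.25348005 0.07771174] [0.51792415 0.25438415 0.07947209] [0.50902967 0.23688517 0.06062419] [0.53203005 0.26252955 0.09193291]
0.19 7 [ 0.5536 -0.0929  0.1911] [ 0.5496 -0.0999  0.1901] [ 0.5631 -0.0874  0.1924]
0.195 14 [ 0.5562 -0.0935  0.1951] [ 0.5478 -0.0968  0.1927] [ 0.5653 -0.0881  0.1968]
0.2 8 [ 0.5552 -0.0921  0.2005] [ 0.5469 -0.0964  0.198 ] [ 0.5653 -0.0891  0.2019]
0.205 14 [ 0.554  -0.0931  0.2049] [ 0.5465 -0.1026  0.2028] [ 0.5648 -0.0853  0.2073]
0.21 12 [ 0.5539 -0.0913  0.2101] [ 0.5491 -0.0987  0.2075] [ 0.5627 -0.0877  0.212 ]
0.215 5 [ 0.5585 -0.0883  0.216 ] [ 0.5494 -0.0932  0.2147] [ 0.5637 -0.0864  0.2173]
0.22 26 [ 0.5507 -0.0899  0.2201] [ 0.5416 -0.1017  0.2175] [ 0.5689 -0.081   0.2223]
0.225 27 [ 0.554  -0.092   0.2245] [ 0.5423 -0.107   0.2226] [ 0.5693 -0.0805  0.2274]
0.23 16 [ 0.5537 -0.0935  0.2301] [ 0.5448 -0.1018  0.2276] [ 0.5678 -0.0877  0.2322]
0.235 13
[... 381 characters left out ...]
.52805219 0.26611109 0.04898889]
0.06 0.1 69 [0.52262698 0.24654873 0.08441541] [0.52189993 0.2462339  0.08632694] [0.51147601 0.23587027 0.06168802] [0.53498786 0.26069682 0.0979954 ]
0.22 5 [ 0.5571 -0.0962  0.2196] [ 0.5456 -0.1089  0.218 ] [ 0.5677 -0.0868  0.2203]
0.225 38 [ 0.556  -0.095   0.2255] [ 0.5444 -0.1111  0.2226] [ 0.5724 -0.0836  0.2273]
0.23 12 [ 0.5557 -0.0966  0.2291] [ 0.5469 -0.1081  0.2276] [ 0.5719 -0.0833  0.2314]
0.235 2 [ 0.5503 -0.0923  0.2351] [ 0.5486 -0.0935  0.2332] [ 0.5519 -0.0912  0.237 ]
0.24 8 [ 0.5564 -0.0956  0.2406] [ 0.5507 -0.104   0.2379] [ 0.565  -0.088   0.2423]
0.245 28 [ 0.558  -0.0966  0.245 ] [ 0.5478 -0.1063  0.243 ] [ 0.567  -0.0876  0.2474]
```

View pics/a.png

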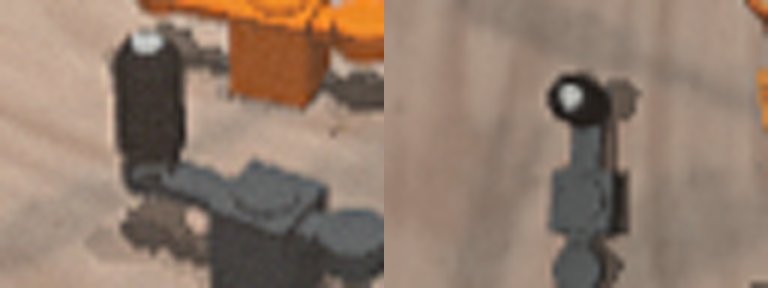

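View pics/b.png

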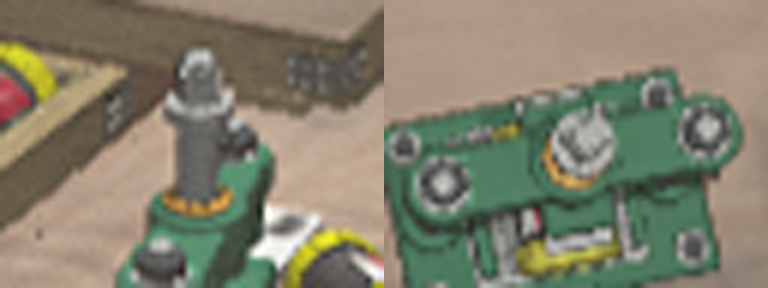

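Run:
```python
from h import *
from scipy.spatial.transform import Rotation as Ro
s=state(); print(s["time"],Ro.from_quat(np.roll(s["tool_rot"],-1)).as_matrix().round(3))
for c in("scene","top"):
    z=np.load(f"{c}0.npz"); p=z["p"]
    u,v=proj(c,[0.557,-.098,.235])[0]; print(c,u,v); crop(p,f"pics/c_{c}.png",u,v,24,16)
hcat("pics/c_scene.png","pics/c_top.png","pics/c.png")
# crank axis: hub top + arm + cw points from top and scene
for c in("scene","top"):
    z=np.load(f"{c}0.npz"); P=z["P"];d=z["d"]
    m=(abs(P[...,0]-.5)<.08)&(abs(P[...,1]-.249)<.04)&(P[...,2]>.03)&(P[...,2]<.05)&(d>0)
    q=P[m][:,:2]
    (cx,cy),(w,h),a=cv2.minAreaRect((q*1000).astype(np.float32)); print(c,cx,cy,w,h,a)
    vx=cv2.fitLine(q.astype(np.float32),cv2.DIST_HUBER,0,.001,.001).ravel(); print(np.arctan2(vx[1],vx[0]),vx)
    k=P[(abs(P[...,0]-.522)<.03)&(abs(P[...,1]-.249)<.03)&(P[...,2]>.083)&(d>0)]; print("knobtop",k.mean(0),k.max(0),len(k))
```

```text
1.3 [[ 0.     0.943  0.333]
 [ 0.     0.333 -0.943]
 [-1.     0.    -0.   ]]
scene 312.2175668617794 164.56278343994117
top 328.5529009061388 228.0781799616719
scene 478.795654296875 248.61981201171875 109.7662582397461 37.72443389892578 4.054869174957275
0.012233418 [0.9999252  0.01223311 0.46861207 0.25367394]
knobtop [0.52026195 0.2508236  0.08714444] [0.53203005 0.26164486 0.09193291] 60
top 474.80780029296875 250.49786376953125 96.81591033935547 32.069000244140625 3.1501359939575195
-0.032885216 [ 0.9994593  -0.03287929  0.46857178  0.2491679 ]
knobtop [0.52331904 0.247951   0.0890961 ] [0.53452895 0.26047564 0.0979954 ] 47
```

View pics/c.png

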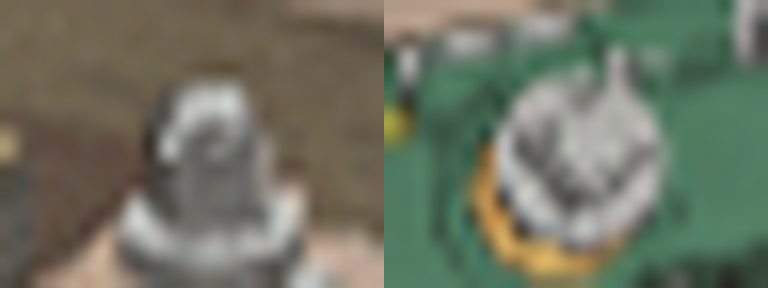

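```bash
cat > ov.py <<'E'
from h import *
def wire(c,ctr,zs,yaw,S=16,n=24):
    z=np.load(f"{c}0.npz"); p=z["p"]
    u,v=np.round(proj(c,[ctr[0],ctr[1],zs+.01])[0]).astype(int); w=n//2
    q=cv2.resize(p[v-w:v+w,u-w:u+w],None,fx=S,fy=S,interpolation=cv2.INTER_CUBIC)[...,::-1].copy()
    def T(X): return np.round((proj(c,X)-[u-w,v-w]+.5)*S).astype(int)
    if yaw is None: return q
    Rz=np.array([[np.cos(yaw),-np.sin(yaw)],[np.sin(yaw),np.cos(yaw)]])
    sq=np.array([[1,1],[-1,1],[-1,-1],[1,-1]])@Rz.T
    def ring(h,zz,col):
        X=np.c_[sq*h+ctr,np.full(4,zz)]; cv2.polylines(q,[T(X)],True,col,1); return X
    a=ring(.008,zs,(0,0,255)); b=ring(.008,zs+.0155,(0,0,255)); e=ring(.0055,zs+.02,(255,0,255))
    for i in range(4): cv2.polylines(q,[T(np.array([a[i],b[i],e[i]]))],False,(255,255,0),1)
    t=np.linspace(0,6.283,60); X=np.c_[ctr[0]+.015*np.cos(t),ctr[1]+.015*np.sin(t),np.full(60,zs)]
    cv2.polylines(q,[T(X)],True,(0,255,0),1)
    return q
E
python3 - <<'E'
from ov import *
for c in("scene","top"):
    K,R,t=cam(c); print(c,-R.T@t)
ctr=np.array([.5585,-.098]); 
ims=[]
for y in (.6,.3): ims.append(np.hstack([wire(c,ctr,.2255,y) for c in("scene","top")]))
o=np.vstack(ims); cv2.imwrite("pics/w1.png",o[:, :]); cv2.imwrite("pics/w1.png",cv2.resize(o,None,fx=.75,fy=.75)); print(o.shape)
E
```

```text
scene [4.42643157e-06 1.03909332e+00 7.91761381e-01]
top [0.38843798 0.01376613 1.43195425]
(768, 768, 3)
```

View pics/w1.png

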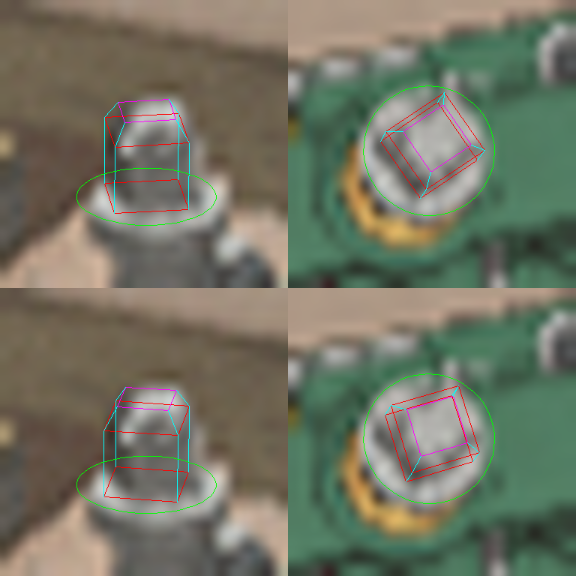

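Run:
```python
from ov import *
ctr=np.array([.5568,-.0978]); 
ims=[np.hstack([wire(c,ctr,.2235,y) for c in("scene","top")]) for y in (None,.45,.6,.75)]
o=np.vstack([np.hstack(ims[:2]),np.hstack(ims[2:])]); cv2.imwrite("pics/w2.png",cv2.resize(o,None,fx=.52,fy=.52));
```

```text
(no output)
```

View pics/w2.png

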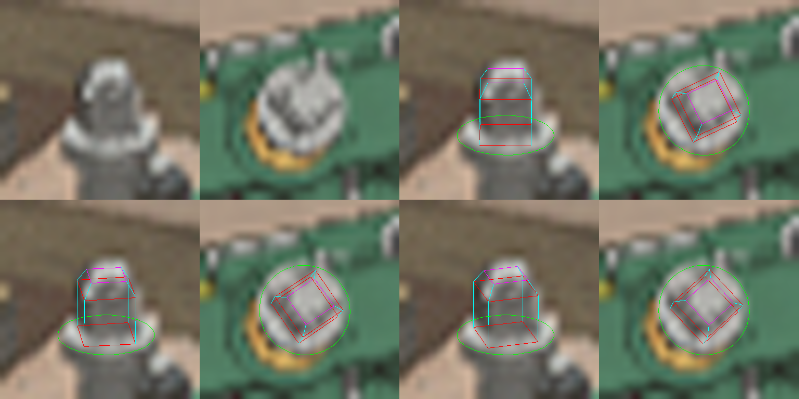

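Request:
play_rows:
  motion:
    - [-1,[0,0.02,0.05],0]
    - [-1,[0.01,0.06,0.09],-0.1]
    - [-1,[0.025,0.105,0.1],-0.2]
    - [-1,[0.04,0.15,0.1],-0.3]
    - [-1,[0.055,0.195,0.1],-0.38]

```text
time: 1.8
tool_pos: [0.2629, -0.3953, 0.3328]
tool_rot: [-0.49, -0.511, -0.488, 0.511]
contact_force: [0.8, 0.3, 0.9]
gripper_width: 0.999
```

Request:
play_rows:
  motion:
    - [-1,[0.03,0.04,0],0]
    - [-1,[0.06,0.08,0],0]
    - [-1,[0.085,0.122,0],0]
    - [-1,[0.1,0.169,0],0]
    - [-1,[0.115,0.216,0],0]

```text
time: 2.3
tool_pos: [0.3779, -0.1787, 0.3315]
tool_rot: [0.49, 0.51, 0.49, -0.51]
contact_force: [0.4, -0.7, 1.0]
gripper_width: 0.997
```

Request:
play_rows:
  motion:
    - [-1,[0.01,0.048,0],0]
    - [-1,[0.02,0.096,0],0]
    - [-1,[0.035,0.143,0],0]
    - [-1,[0.05,0.19,0],0]
    - [-1,[0.065,0.237,0],0]

```text
time: 2.8
tool_pos: [0.4427, 0.0586, 0.3318]
tool_rot: [0.49, 0.51, 0.489, -0.51]
contact_force: [1.3, -0.3, 0.8]
gripper_width: 1.001
```

Request:
play_rows:
  motion:
    - [-1,[0.01,0.047,-0.01],0]
    - [-1,[0.02,0.094,-0.02],0]
    - [-1,[0.026,0.142,-0.03],0]
    - [-1,[0.031,0.19,-0.04],0]
    - [-1,[0.031,0.19,-0.08],0]

```text
time: 3.3
tool_pos: [0.4755, 0.252, 0.2554]
tool_rot: [0.492, 0.512, 0.491, -0.505]
contact_force: [-0.6, -0.3, 0.3]
gripper_width: 0.997
```

Request:
play_rows:
  motion:
    - [-1,[-0.001,0,-0.03],0]
    - [-1,[-0.001,0,-0.07],0]
    - [-1,[-0.001,0,-0.1],0]
    - [-1,[-0.001,0,-0.12],0]
    - [-1,[-0.001,0,-0.13],0]

```text
time: 3.8
tool_pos: [0.4711, 0.246, 0.1187]
tool_rot: [-0.489, -0.509, -0.49, 0.511]
contact_force: [0.6, -0.6, -1.0]
gripper_width: 1.001
```

Run:
```python
from h import *
s=state(); print(s["time"],s["tool_pos"],s["contact_force"],s["joint_pos"].round(3))
for c in("scene","top"):
    p,d=cams.grab_frame(c)
    u,v=proj(c,[0.48,.249,.06])[0]; crop(p,f"pics/d_{c}.png",u,v,96,4)
    for t in("crank_hub","crank_mouth","knob_mid"): print(c,t,[(np.round(r["at"],4),round(r["score"],2)) for r in nets.landmark_of(c,t) if abs(r["at"][1]-.249)<.04])
hcat("pics/d_scene.png","pics/d_top.png","pics/d.png")
```

```text
3.8 [0.47108747 0.245975   0.11867894] [ 0.59046961 -0.59109788 -0.95485177] [ 0.341 -0.071  1.93   0.     1.287  1.952]
scene crank_hub [(array([0.4772, 0.2476, 0.0201]), 0.6)]
scene crank_mouth [(array([4.765e-01, 2.467e-01, 1.000e-04]), 0.72)]
scene knob_mid [(array([0.5254, 0.2445, 0.0682]), 0.79)]
top crank_hub []
top crank_mouth []
top knob_mid []
```

View pics/d.png

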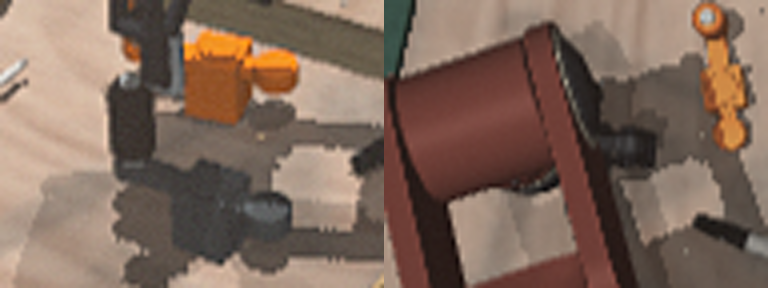

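Run:
```python
from h import *
s=state(); print(s["time"],s["tool_pos"],s["contact_force"])
u,v=proj("scene",[0.48,.249,.06])[0]; print((proj("scene",[[.471,.246,.119],[.475,.248,.04]])-[int(u)-48,int(v)-36])*4)
```

```text
4.2 [0.47353213 0.2467929  0.12296282] [0.0877698  0.12784013 0.37149299]
[[209.25944363  60.83311298]
 [204.80972201 178.68616928]]
```

Request:
play_rows:
  motion:
    - [-1,[0.002,0,-0.03],0]
    - [-1,[0.002,0,-0.06],0]
    - [-1,[0.002,0,-0.08],0]
    - [-1,[0.002,0,-0.09],0]
    - [-1,[0.002,0,-0.09],0]

```text
time: 4.7
tool_pos: [0.4738, 0.2462, 0.0304]
tool_rot: [-0.49, -0.509, -0.49, 0.511]
contact_force: [-0.1, 0.8, -0.1]
gripper_width: 0.998
```

Request:
play_rows:
  motion:
    - [-1,[0,0,0],0]

```text
time: 4.8
tool_pos: [0.4755, 0.2468, 0.0325]
tool_rot: [0.49, 0.511, 0.49, -0.509]
contact_force: [0.3, 0.3, -0.7]
gripper_width: 1.001
```

Request:
play_rows:
  motion:
    - [-1,[0,0,0],0]

```text
time: 4.9
tool_pos: [0.4759, 0.247, 0.0331]
tool_rot: [0.49, 0.511, 0.489, -0.509]
contact_force: [0.3, 0.0, 0.3]
gripper_width: 0.998
```

Request:
play_rows:
  motion:
    - [-1,[0,0.001,-0.008],0]
    - [-1,[0,0.001,-0.013],0]
    - [-1,[0,0.001,-0.013],0]
    - [0.2,[0,0.001,-0.013],0]
    - [1,[0,0.001,-0.013],0]

```text
time: 5.4
tool_pos: [0.4746, 0.2475, 0.0183]
tool_rot: [0.49, 0.51, 0.49, -0.51]
contact_force: [0.1, -0.1, 0.1]
gripper_width: 0.695
```

Request:
play_rows:
  motion:
    - [1,[0,0,0],0]
    - [1,[0,0,0],0]
    - [1,[0,0,0],0]
    - [1,[0,0,0],0]
    - [1,[0,0,0],0]

```text
time: 5.9
tool_pos: [0.4751, 0.2477, 0.0189]
tool_rot: [0.49, 0.51, 0.49, -0.51]
contact_force: [0.3, 1.1, 2.9]
gripper_width: 0.359
```

Request:
play_rows:
  motion:
    - [1,[0,0,0.01],0]
    - [1,[0,0,0.04],0]
    - [1,[0,0,0.09],0]
    - [1,[0,0,0.14],0]
    - [1,[0,0,0.19],0]

```text
time: 6.4
tool_pos: [0.4731, 0.2469, 0.2089]
tool_rot: [-0.489, -0.509, -0.49, 0.511]
contact_force: [1.5, 0.6, -4.7]
gripper_width: 0.361
```

Request:
play_rows:
  motion:
    - [1,[0,0,0.05],0]
    - [1,[0,0,0.1],0]
    - [1,[0,0,0.1],0]

```text
time: 6.7
tool_pos: [0.4771, 0.2483, 0.3178]
tool_rot: [0.492, 0.515, 0.488, -0.505]
contact_force: [0.5, -0.1, -1.3]
gripper_width: 0.364
```

Run:
```python
from h import *
s=state(); print(s["time"],s["tool_pos"],s["contact_force"],s["ft_torque"],s["gripper_width"],s["joint_pos"].round(2))
c="scene"
p,d=cams.grab_frame(c); X=s["tool_pos"]
u,v=proj(c,X)[0]; crop(p,f"pics/e.png",u,v,128,5)
for t in("crank_hub","crank_mouth","knob_mid"): print(c,t,[(np.round(r["at"],4),round(r["score"],2)) for r in nets.landmark_of(c,t)])
np.savez("e.npz",p=p,d=d,P=unproj(c,d))
```

```text
6.7 [0.47705809 0.24833375 0.31775491] [ 0.48196276 -0.07098463 -1.31105597] [ 0.01468601 -0.05921253  0.03003197] 0.36440534701919464 [ 0.34 -0.2   1.71 -0.    1.62  1.95]
scene crank_hub [(array([0.4774, 0.2496, 0.3189]), 0.91), (array([0.5264, 0.139 , 0.0154]), 0.65), (array([0.7705, 0.3499, 0.0228]), 0.57)]
scene crank_mouth [(array([0.4756, 0.2481, 0.2995]), 0.66), (array([0.5309, 0.1396, 0.0028]), 0.64), (array([ 0.7792,  0.3462, -0.0013]), 0.42)]
scene knob_mid []
```

View pics/e.png

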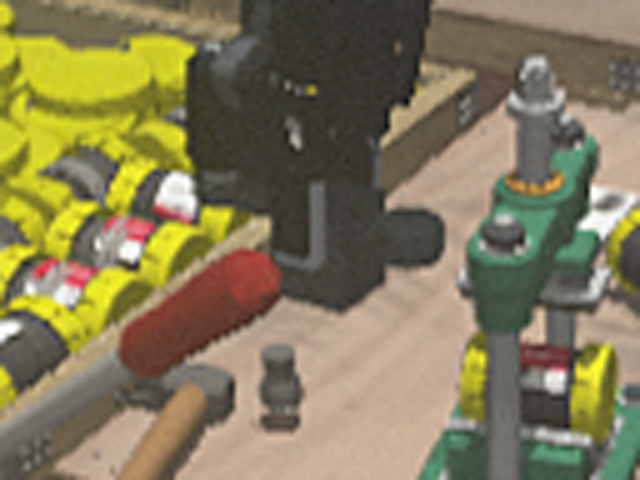

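Request:
play_rows:
  motion:
    - [1,[0.01,-0.04,0],0.1]
    - [1,[0.02,-0.085,0],0.22]
    - [1,[0.032,-0.13,0],0.35]
    - [1,[0.044,-0.175,0],0.48]
    - [1,[0.055,-0.22,0],0.6]

```text
time: 7.4
tool_pos: [0.5283, 0.0258, 0.3044]
tool_rot: [0.618, 0.34, 0.622, -0.342]
contact_force: [0.9, 0.1, -3.3]
gripper_width: 0.361
```

Request:
play_rows:
  motion:
    - [1,[0.01,-0.045,0],0.04]
    - [1,[0.019,-0.085,0],0.04]
    - [1,[0.025,-0.115,0],0.04]
    - [1,[0.027,-0.127,0],0.04]
    - [1,[0.027,-0.127,0],0.04]

```text
time: 7.9
tool_pos: [0.5555, -0.1004, 0.3051]
tool_rot: [0.623, 0.33, 0.627, -0.331]
contact_force: [-0.3, 1.8, -4.0]
gripper_width: 0.358
```

```bash
cat > look.py <<'E'
import sys
from h import *
n=sys.argv[1]
from scipy.spatial.transform import Rotation as Ro
for c in("scene","top"):
    p,d=cams.grab_frame(c); s=state(); X=s["tool_pos"]
    u,v=proj(c,X-[0,0,.03])[0]; crop(p,f"pics/{n}_{c}.png",u,v,96,4)
    for t in("crank_hub","crank_mouth","knob_mid","shaft_shoulder","shaft_tip"): print(c,t,[(np.round(r["at"],4),round(r["score"],2)) for r in nets.landmark_of(c,t) if np.hypot(*(np.array(r["at"])-X)[:2])<.08])
    np.savez(f"{n}_{c}.npz",p=p,d=d)
hcat(f"pics/{n}_scene.png",f"pics/{n}_top.png",f"pics/{n}.png")
s=state();Z=Ro.from_quat(np.roll(s["tool_rot"],-1)).as_matrix()[:,2]
print(s["time"],s["tool_pos"].round(4),s["contact_force"].round(2),s["ft_torque"].round(3),s["gripper_width"],"crankyaw",np.arctan2(Z[1],Z[0])+np.pi/2)
E
python3 look.py f
```

```text
scene crank_hub [(array([ 0.5561, -0.0994,  0.3092]), 0.92)]
scene crank_mouth [(array([ 0.5556, -0.1033,  0.285 ]), 0.71)]
scene knob_mid [(array([ 0.6018, -0.0724,  0.3522]), 0.66)]
scene shaft_shoulder [(array([ 0.5577, -0.0995,  0.2225]), 0.56)]
scene shaft_tip [(array([ 0.5623, -0.0976,  0.2468]), 0.53)]
top crank_hub [(array([ 0.5553, -0.1016,  0.3054]), 0.41)]
top crank_mouth [(array([ 0.5586, -0.103 ,  0.2897]), 0.58)]
top knob_mid []
top shaft_shoulder [(array([ 0.5583, -0.097 ,  0.0549]), 0.68)]
top shaft_tip [(array([ 0.5573, -0.1031,  0.2857]), 0.34)]
8.5 [ 0.5566 -0.0992  0.3084] [-0.58 -0.02 -3.13] [-0.024 -0.005 -0.015] 0.35928986239255667 crankyaw 0.6002716233812591
```

View pics/f.png

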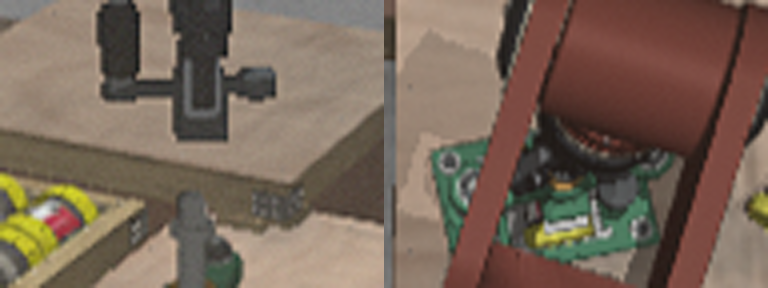

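Run:
```python
from h import *
c="scene"; z=np.load("f_scene.npz"); p=z["p"]
S=10;u0,v0,w,h=270,100,64,78
u,v=proj(c,[.557,-.099,.28])[0]; u0=int(u)-32; v0=int(v)-36
q=cv2.resize(p[v0:v0+76,u0:u0+64],None,fx=S,fy=S,interpolation=cv2.INTER_CUBIC)[...,::-1].copy()
def T(X): return np.round((proj(c,X)-[u0,v0]+.5)*S).astype(int)
def box(ctr,yaw,hf,z0,z1,col):
    R=np.array([[np.cos(yaw),-np.sin(yaw)],[np.sin(yaw),np.cos(yaw)]])
    sq=np.array([[1,1],[-1,1],[-1,-1],[1,-1]])@R.T*hf+ctr
    a=np.c_[sq,np.full(4,z0)];b=np.c_[sq,np.full(4,z1)]
    cv2.polylines(q,[T(a)],True,col,1);cv2.polylines(q,[T(b)],True,col,1)
    for i in range(4):cv2.polylines(q,[T(np.array([a[i],b[i]]))],False,col,1)
box([.5566,-.0992],.6,.016,.2885,.3285,(0,0,255))
box([.557,-.0975],.6,.008,.2235,.239,(0,255,255))
t=np.linspace(0,6.283,60)
cv2.polylines(q,[T(np.c_[.557+.015*np.cos(t),-.0975+.015*np.sin(t),np.full(60,.2235)])],True,(0,255,0),1)
cv2.imwrite("pics/g.png",cv2.resize(q,None,fx=.78,fy=.78,interpolation=cv2.INTER_AREA))
```

```text
(no output)
```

View pics/g.png

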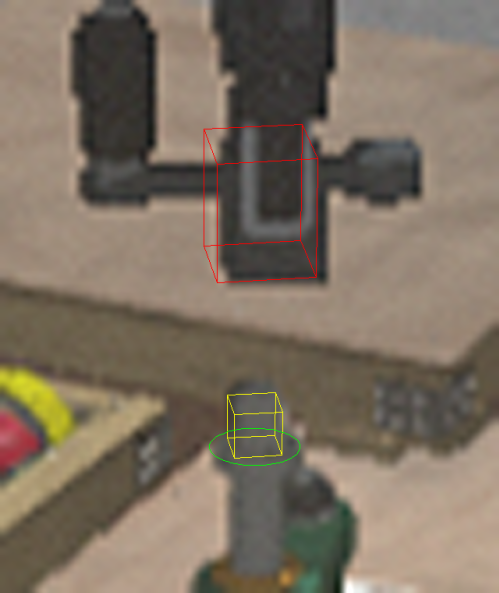

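Request:
play_rows:
  motion:
    - [1,[0.002,0.002,0],0]
    - [1,[0.002,0.002,-0.015],0]
    - [1,[0.002,0.002,-0.03],0]
    - [1,[0.002,0.002,-0.04],0]
    - [1,[0.002,0.002,-0.04],0]

```text
time: 9.0
tool_pos: [0.557, -0.0971, 0.2644]
tool_rot: [0.623, 0.33, 0.627, -0.33]
contact_force: [-0.0, 0.4, -4.3]
gripper_width: 0.359
```

Request:
play_rows:
  motion:
    - [1,[0,0,-0.002],0]
    - [1,[0,0,-0.004],0]
    - [1,[0,0,-0.005],0]

```text
time: 9.3
tool_pos: [0.5588, -0.0976, 0.2638]
tool_rot: [0.626, 0.33, 0.625, -0.33]
contact_force: [0.4, -0.0, -4.3]
gripper_width: 0.36
```

Mouth about 0.244, nearly at the tip. Continue in small steps.

Request:
play_rows:
  motion:
    - [1,[0,0,-0.002],0]
    - [1,[0,0,-0.003],0]
    - [1,[0,0,-0.003],0]

```text
time: 9.6
tool_pos: [0.5585, -0.0975, 0.2602]
tool_rot: [0.625, 0.33, 0.625, -0.33]
contact_force: [-0.2, 0.3, -4.5]
gripper_width: 0.359
```

Request:
play_rows:
  motion:
    - [1,[0,0,-0.002],0]
    - [1,[0,0,-0.003],0]
    - [1,[0,0,-0.003],0]

```text
time: 9.9
tool_pos: [0.5584, -0.0975, 0.257]
tool_rot: [0.625, 0.33, 0.626, -0.33]
contact_force: [0.7, 0.6, -4.4]
gripper_width: 0.36
```

Request:
play_rows:
  motion:
    - [1,[0,0,-0.002],0]
    - [1,[0,0,-0.004],0]
    - [1,[0,0,-0.004],0]

```text
time: 10.2
tool_pos: [0.5583, -0.0975, 0.2528]
tool_rot: [0.625, 0.33, 0.626, -0.33]
contact_force: [-0.0, 0.8, -4.3]
gripper_width: 0.361
```

Request:
play_rows:
  motion:
    - [1,[0,0,-0.002],0]
    - [1,[0,0,-0.003],0]
    - [1,[0,0,-0.003],0]

```text
time: 10.5
tool_pos: [0.5584, -0.0975, 0.25]
tool_rot: [0.625, 0.33, 0.626, -0.33]
contact_force: [0.7, 0.2, -3.3]
gripper_width: 0.362
```

Request:
play_rows:
  motion:
    - [1,[0,0,-0.002],0]
    - [1,[0,0,-0.004],0]
    - [1,[0,0,-0.004],0]

```text
time: 10.8
tool_pos: [0.5584, -0.0975, 0.2458]
tool_rot: [0.625, 0.33, 0.626, -0.33]
contact_force: [-0.0, -0.2, -3.7]
gripper_width: 0.357
```

Request:
play_rows:
  motion:
    - [1,[0,0,-0.001],0]
    - [1,[0,0,-0.002],0]
    - [1,[0,0,-0.002],0]

```text
time: 11.1
tool_pos: [0.5585, -0.0975, 0.2441]
tool_rot: [0.625, 0.33, 0.625, -0.33]
contact_force: [-0.2, 0.3, -4.0]
gripper_width: 0.358
```

Request:
play_rows:
  motion:
    - [1,[0,0,-0.001],0]
    - [1,[0,0,-0.002],0]
    - [1,[0,0,-0.002],0]

```text
time: 11.4
tool_pos: [0.5587, -0.0976, 0.244]
tool_rot: [0.626, 0.33, 0.625, -0.33]
contact_force: [-4.9, 0.3, 4.9]
gripper_width: 0.362
```

Request:
play_rows:
  motion:
    - [1,[0,0,-0.001],0]
    - [1,[0,0,-0.001],0]

```text
time: 11.6
tool_pos: [0.5587, -0.0975, 0.2439]
tool_rot: [0.626, 0.33, 0.625, -0.33]
contact_force: [-6.5, 0.9, 8.6]
gripper_width: 0.362
```

```bash
python3 look.py i
```

```text
scene crank_hub [(array([ 0.5599, -0.0992,  0.2462]), 0.87)]
scene crank_mouth [(array([ 0.559 , -0.1001,  0.2269]), 0.66)]
scene knob_mid [(array([ 0.6007, -0.0716,  0.2906]), 0.48)]
scene shaft_shoulder [(array([ 0.5577, -0.0995,  0.2237]), 0.44)]
scene shaft_tip [(array([ 0.562 , -0.0954,  0.2444]), 0.48)]
top crank_hub [(array([ 0.5586, -0.0982,  0.2427]), 0.58)]
top crank_mouth [(array([ 0.557 , -0.0987,  0.2225]), 0.61)]
top knob_mid [(array([ 0.5596, -0.0985,  0.0268]), 0.53)]
top shaft_shoulder [(array([ 0.5609, -0.0987,  0.0275]), 0.54)]
top shaft_tip []
12.2 [ 0.5587 -0.0976  0.2439] [-7.24  1.61  7.97] [ 0.296  1.127 -0.011] 0.3592225504818695 crankyaw 0.5998684968866003
```

View pics/i.png

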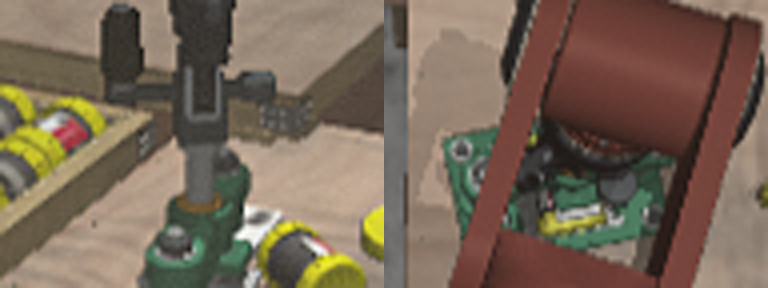

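Request:
play_rows:
  motion:
    - [1,[0,0,0.002],0]
    - [0,[0,0,0.002],0]
    - [-1,[0,0,0.002],0]
    - [-1,[0,0,0.002],0]
    - [-1,[0,0,0.002],0]

```text
time: 12.7
tool_pos: [0.5587, -0.0976, 0.2432]
tool_rot: [0.625, 0.33, 0.625, -0.33]
contact_force: [-0.4, 0.4, 0.0]
gripper_width: 0.976
```

Request:
play_rows:
  motion:
    - [-1,[0,0,0],0]
    - [-1,[0,0,0.02],0]
    - [-1,[0,0,0.06],0]
    - [-1,[0,0,0.1],0]
    - [-1,[0,0,0.1],0]

```text
time: 13.2
tool_pos: [0.5609, -0.0982, 0.3513]
tool_rot: [0.63, 0.331, 0.621, -0.329]
contact_force: [0.1, 0.5, 0.8]
gripper_width: 1.001
```

```bash
python3 look.py j
```

```text
scene crank_hub [(array([ 0.5599, -0.0969,  0.2438]), 0.81)]
scene crank_mouth [(array([ 0.5572, -0.1003,  0.226 ]), 0.81)]
scene knob_mid [(array([ 0.5996, -0.0672,  0.2916]), 0.7), (array([ 0.5494, -0.1043,  0.0527]), 0.29)]
scene shaft_shoulder [(array([ 0.5553, -0.0992,  0.221 ]), 0.42)]
scene shaft_tip [(array([ 0.5586, -0.0952,  0.2489]), 0.49), (array([ 0.5564, -0.0955, -0.0038]), 0.32)]
top crank_hub [(array([ 0.5587, -0.0989,  0.2442]), 0.54)]
top crank_mouth [(array([ 0.5596, -0.1002,  0.2227]), 0.7)]
top knob_mid []
top shaft_shoulder []
top shaft_tip []
13.8 [ 0.5584 -0.0975  0.3428] [ 0.44 -0.25  0.65] [ 0.014 -0.003 -0.026] 1.0020043796230746 crankyaw 0.5998001629878383
```

View pics/j.png

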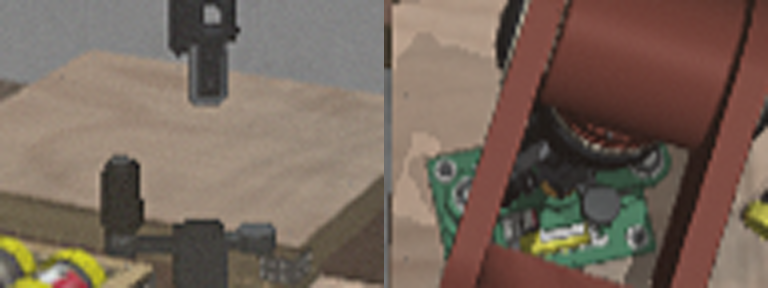

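Request:
play_rows:
  motion:
    - [-1,[0.02,0.014,0],0]
    - [-1,[0.041,0.028,0],0]
    - [-1,[0.041,0.028,-0.01],0]
    - [-1,[0.041,0.028,-0.03],0]
    - [-1,[0.041,0.028,-0.05],0]

```text
time: 14.3
tool_pos: [0.5994, -0.0697, 0.2925]
tool_rot: [0.626, 0.33, 0.625, -0.33]
contact_force: [-0.7, -0.0, -0.2]
gripper_width: 1.002
```

Request:
play_rows:
  motion:
    - [-1,[0,0,-0.01],0]
    - [-1,[0,0,-0.016],0]
    - [-1,[0,0,-0.016],0]

```text
time: 14.6
tool_pos: [0.5991, -0.0697, 0.2765]
tool_rot: [0.625, 0.33, 0.626, -0.33]
contact_force: [0.2, -0.2, 0.4]
gripper_width: 0.999
```

```bash
python3 look.py k
```

```text
scene crank_hub [(array([ 0.5572, -0.0993,  0.2444]), 0.68)]
scene crank_mouth [(array([ 0.5569, -0.1007,  0.2284]), 0.92)]
scene knob_mid [(array([ 0.6007, -0.0711,  0.2937]), 0.52), (array([ 0.5578, -0.099 ,  0.2215]), 0.3)]
scene shaft_shoulder []
scene shaft_tip [(array([ 0.5589, -0.0972,  0.2485]), 0.44)]
top crank_hub [(array([ 0.559 , -0.0991,  0.2425]), 0.64)]
top crank_mouth [(array([ 0.5581, -0.1009,  0.2263]), 0.72)]
top knob_mid []
top shaft_shoulder []
top shaft_tip []
15.2 [ 0.5996 -0.0696  0.2774] [-0.45 -1.6   0.75] [-0.008 -0.005 -0.021] 1.0009492403404112 crankyaw 0.5998105224781988
```

View pics/k.png

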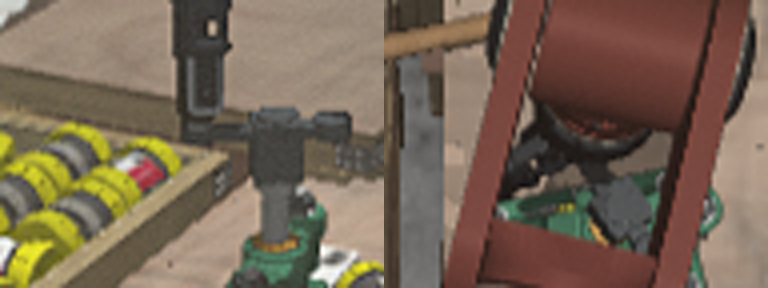

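Request:
play_rows:
  motion:
    - [0,[0,0,-0.002],0]
    - [1,[0,0,-0.002],0]
    - [1,[0,0,-0.002],0]
    - [1,[0,0,-0.002],0]
    - [1,[0,0,-0.002],0]

```text
time: 15.7
tool_pos: [0.5995, -0.0695, 0.2755]
tool_rot: [0.625, 0.33, 0.625, -0.33]
contact_force: [-0.8, 0.1, 0.7]
gripper_width: 0.291
```

Request:
play_rows:
  motion:
    - [1,[0,0,0],0]
    - [1,[0,0,0],0]
    - [1,[0,0,0],0]

```text
time: 16.0
tool_pos: [0.5996, -0.0695, 0.2754]
tool_rot: [0.625, 0.33, 0.625, -0.33]
contact_force: [-0.4, 0.2, 0.8]
gripper_width: 0.292
```

Run:
```python
from plant import state
s=state(); print({k:(v.round(4) if hasattr(v,'round') else v) for k,v in s.items()})
import numpy as np
C=np.array([.558,-.098]);p=s["tool_pos"][:2]-C;print(np.hypot(*p),np.arctan2(p[1],p[0]))
```

```text
{'time': 16.0, 'joint_pos': array([-2.3870e-01, -2.0200e-02,  1.6135e+00,  1.0000e-04,  1.5482e+00,
        7.3230e-01]), 'joint_vel': array([-0.0005,  0.0012,  0.0009,  0.0007,  0.0009,  0.0011]), 'joint_efforts': array([-1.14400e-01, -3.62770e+01, -3.72504e+01, -2.97000e-02,
       -7.36000e-02, -2.20000e-03]), 'tool_pos': array([ 0.5996, -0.0695,  0.2754]), 'tool_rot': array([ 0.6254,  0.33  ,  0.6254, -0.3299]), 'contact_force': array([-0.4164,  0.1611,  0.7532]), 'ft_torque': array([ 0.0087,  0.0554, -0.0123]), 'gripper_width': 0.29219140806386174}
0.05039624191577034 0.6003195871157584
```

```bash
cat > arc.py <<'E'
import sys,numpy as np,json
a0,st,n=map(float,sys.argv[1:4]); r=.05  # cumulative degrees wound so far, step, rows
C0=np.deg2rad(34.4)
f=lambda w: np.array([r*np.cos(C0-np.deg2rad(w)),r*np.sin(C0-np.deg2rad(w)),-.01*w/360])
for c in range(int(sys.argv[4]) if len(sys.argv)>4 else 1):
    print(a0,json.dumps([[1,[round(float(x),4) for x in f(a0+st*(i+1))-f(a0)],0] for i in range(int(n))])); a0+=st*n
E
python3 arc.py 0 20 5 7
```

```text
0.0 [[1, [0.0072, -0.0158, -0.0006], 0], [1, [0.0085, -0.0331, -0.0011], 0], [1, [0.0038, -0.0499, -0.0017], 0], [1, [-0.0063, -0.064, -0.0022], 0], [1, [-0.0206, -0.0738, -0.0028], 0]]
100.0 [[1, [-0.0168, -0.0043, -0.0006], 0], [1, [-0.0341, -0.0026, -0.0011], 0], [1, [-0.0498, 0.0049, -0.0017], 0], [1, [-0.0619, 0.0173, -0.0022], 0], [1, [-0.0691, 0.0331, -0.0028], 0]]
200.0 [[1, [-0.0013, 0.0173, -0.0006], 0], [1, [0.0033, 0.034, -0.0011], 0], [1, [0.0134, 0.0482, -0.0017], 0], [1, [0.0278, 0.058, -0.0022], 0], [1, [0.0446, 0.0623, -0.0028], 0]]
300.0 [[1, [0.0173, -0.0017, -0.0006], 0], [1, [0.0329, -0.0092, -0.0011], 0], [1, [0.0451, -0.0216, -0.0017], 0], [1, [0.0523, -0.0374, -0.0022], 0], [1, [0.0536, -0.0547, -0.0028], 0]]
400.0 [[1, [-0.0047, -0.0167, -0.0006], 0], [1, [-0.0148, -0.0308, -0.0011], 0], [1, [-0.0291, -0.0407, -0.0017], 0], [1, [-0.0459, -0.045, -0.0022], 0], [1, [-0.0632, -0.0433, -0.0028], 0]]
500.0 [[1, [-0.0157, 0.0075, -0.0006], 0], [1, [-0.0278, 0.0199, -0.0011], 0], [1, [-0.035, 0.0357, -0.0017], 0], [1, [-0.0363, 0.053, -0.0022], 0], [1, [-0.0316, 0.0698, -0.0028], 0]]
600.0 [[1, [0.0101, 0.0141, -0.0006], 0], [1, [0.0244, 0.0239, -0.0011], 0], [1, [0.0413, 0.0282, -0.0017], 0], [1, [0.0585, 0.0266, -0.0022], 0], [1, [0.0742, 0.0191, -0.0028], 0]]
```

Start with a first gentle 40° in smaller rows to check forces.

Request:
play_rows:
  motion:
    - [1,[0.004,-0.0076,-0.0003],0]
    - [1,[0.0072,-0.0158,-0.0006],0]
    - [1,[0.0085,-0.0245,-0.0008],0]
    - [1,[0.0085,-0.0331,-0.0011],0]

```text
time: 16.4
tool_pos: [0.6082, -0.1012, 0.2744]
tool_rot: [0.625, 0.331, 0.627, -0.328]
contact_force: [-1.5, 5.7, 1.9]
gripper_width: 0.289
```

```bash
cat > st.py <<'E'
from plant import state
import numpy as np
s=state();C=np.array([.558,-.098]);p=s["tool_pos"][:2]-C;a=np.arctan2(p[1],p[0]);F=s["contact_force"]
e=np.array([np.cos(a),np.sin(a)]);t=np.array([np.sin(a),-np.cos(a)])
print(s["time"],s["tool_pos"].round(4),"r",np.hypot(*p).round(4),"ang",np.degrees(a).round(1),"wound",(34.4-np.degrees(a)).round(1)%360,"F",F.round(1),"rad",(F[:2]@e).round(1),"tan",(F[:2]@t).round(1),"T",s["ft_torque"].round(2),s["gripper_width"])
E
python3 st.py
```

```text
16.4 [ 0.6082 -0.1012  0.2744] r 0.0503 ang -3.7 wound 38.1 F [-1.5  5.7  1.9] rad -1.9 tan -5.6 T [ 1.3   0.41 -0.05] 0.2890613665904129
```

```bash
python3 arc.py 40 20 5 7
```

```text
40.0 [[1, [-0.0047, -0.0167, -0.0006], 0], [1, [-0.0148, -0.0308, -0.0011], 0], [1, [-0.0291, -0.0407, -0.0017], 0], [1, [-0.0459, -0.045, -0.0022], 0], [1, [-0.0632, -0.0433, -0.0028], 0]]
140.0 [[1, [-0.0157, 0.0075, -0.0006], 0], [1, [-0.0278, 0.0199, -0.0011], 0], [1, [-0.035, 0.0357, -0.0017], 0], [1, [-0.0363, 0.053, -0.0022], 0], [1, [-0.0316, 0.0698, -0.0028], 0]]
240.0 [[1, [0.0101, 0.0141, -0.0006], 0], [1, [0.0244, 0.0239, -0.0011], 0], [1, [0.0413, 0.0282, -0.0017], 0], [1, [0.0585, 0.0266, -0.0022], 0], [1, [0.0742, 0.0191, -0.0028], 0]]
340.0 [[1, [0.0121, -0.0124, -0.0006], 0], [1, [0.0193, -0.0282, -0.0011], 0], [1, [0.0207, -0.0455, -0.0017], 0], [1, [0.016, -0.0623, -0.0022], 0], [1, [0.0059, -0.0764, -0.0028], 0]]
440.0 [[1, [-0.0143, -0.0098, -0.0006], 0], [1, [-0.0311, -0.0141, -0.0011], 0], [1, [-0.0484, -0.0124, -0.0017], 0], [1, [-0.0641, -0.0049, -0.0022], 0], [1, [-0.0762, 0.0075, -0.0028], 0]]
540.0 [[1, [-0.0072, 0.0158, -0.0006], 0], [1, [-0.0085, 0.0331, -0.0011], 0], [1, [-0.0038, 0.0499, -0.0017], 0], [1, [0.0063, 0.064, -0.0022], 0], [1, [0.0206, 0.0738, -0.0028], 0]]
640.0 [[1, [0.0168, 0.0043, -0.0006], 0], [1, [0.0341, 0.0026, -0.0011], 0], [1, [0.0498, -0.0049, -0.0017], 0], [1, [0.0619, -0.0173, -0.0022], 0], [1, [0.0691, -0.0331, -0.0028], 0]]
```

Request:
play_rows:
  motion:
    - [1,[-0.0047,-0.0167,-0.0006],0]
    - [1,[-0.0148,-0.0308,-0.0011],0]
    - [1,[-0.0291,-0.0407,-0.0017],0]
    - [1,[-0.0459,-0.045,-0.0022],0]
    - [1,[-0.0632,-0.0433,-0.0028],0]

```text
time: 16.9
tool_pos: [0.5465, -0.1467, 0.2717]
tool_rot: [0.627, 0.331, 0.623, -0.329]
contact_force: [8.0, 2.8, -2.7]
gripper_width: 0.293
```

```bash
python3 st.py
```

```text
16.9 [ 0.5465 -0.1467  0.2717] r 0.05 ang -103.3 wound 137.7 F [ 8.   2.8 -2.7] rad -4.6 tan -7.2 T [ 0.48 -1.43 -0.02] 0.2934586091660859
```

Request:
play_rows:
  motion:
    - [1,[-0.0157,0.0075,-0.0006],0]
    - [1,[-0.0278,0.0199,-0.0011],0]
    - [1,[-0.035,0.0357,-0.0017],0]
    - [1,[-0.0363,0.053,-0.0022],0]
    - [1,[-0.0316,0.0698,-0.0028],0]

```text
time: 17.4
tool_pos: [0.5121, -0.0781, 0.2691]
tool_rot: [0.625, 0.329, 0.625, -0.333]
contact_force: [-2.2, -6.1, -0.6]
gripper_width: 0.293
```

```bash
python3 st.py
```

```text
17.4 [ 0.5121 -0.0781  0.2691] r 0.05 ang 156.6 wound 237.8 F [-2.2 -6.1 -0.6] rad -0.4 tan -6.5 T [-1.25  0.29 -0.02] 0.29306157437135594
```

Winding cleanly (about 7 N, small radial forces).

Request:
play_rows:
  motion:
    - [1,[0.0101,0.0141,-0.0006],0]
    - [1,[0.0244,0.0239,-0.0011],0]
    - [1,[0.0413,0.0282,-0.0017],0]
    - [1,[0.0585,0.0266,-0.0022],0]
    - [1,[0.0742,0.0191,-0.0028],0]

```text
time: 17.9
tool_pos: [0.5869, -0.0562, 0.2659]
tool_rot: [0.624, 0.329, 0.627, -0.33]
contact_force: [-6.9, 1.5, 3.1]
gripper_width: 0.29
```

```bash
python3 st.py
```

```text
17.9 [ 0.5869 -0.0562  0.2659] r 0.0508 ang 55.3 wound 339.1 F [-6.9  1.5  3.1] rad -2.7 tan -6.5 T [0.13 1.42 0.  ] 0.2902182753169661
```

Request:
play_rows:
  motion:
    - [1,[0.0121,-0.0124,-0.0006],0]
    - [1,[0.0193,-0.0282,-0.0011],0]
    - [1,[0.0207,-0.0455,-0.0017],0]
    - [1,[0.016,-0.0623,-0.0022],0]
    - [1,[0.0059,-0.0764,-0.0028],0]

```text
time: 18.4
tool_pos: [0.5945, -0.1325, 0.2633]
tool_rot: [0.626, 0.331, 0.626, -0.328]
contact_force: [0.9, 7.8, -0.6]
gripper_width: 0.289
```

```bash
python3 st.py
```

```text
18.4 [ 0.5945 -0.1325  0.2633] r 0.0502 ang -43.4 wound 77.8 F [ 0.9  7.8 -0.6] rad -4.7 tan -6.3 T [ 1.56 -0.11 -0.03] 0.2894766137645485
```

Request:
play_rows:
  motion:
    - [1,[-0.0143,-0.0098,-0.0006],0]
    - [1,[-0.0311,-0.0141,-0.0011],0]
    - [1,[-0.0484,-0.0124,-0.0017],0]
    - [1,[-0.0641,-0.0049,-0.0022],0]
    - [1,[-0.0762,0.0075,-0.0028],0]

```text
time: 18.9
tool_pos: [0.5182, -0.1281, 0.2608]
tool_rot: [0.627, 0.33, 0.623, -0.331]
contact_force: [6.1, -2.7, -2.8]
gripper_width: 0.289
```

```bash
python3 st.py; python3 look.py m
```

```text
18.9 [ 0.5182 -0.1281  0.2608] r 0.0499 ang -142.9 wound 177.3 F [ 6.1 -2.7 -2.8] rad -3.3 tan -5.8 T [-0.65 -1.27  0.02] 0.28899367413852917
scene crank_hub [(array([ 0.5575, -0.0985,  0.2333]), 0.81)]
scene crank_mouth [(array([ 0.5555, -0.0998,  0.2092]), 0.59)]
scene knob_mid [(array([ 0.5175, -0.1291,  0.2756]), 0.6)]
scene shaft_shoulder [(array([ 0.5578, -0.0987,  0.2095]), 0.5)]
scene shaft_tip [(array([ 0.5566, -0.0961,  0.2356]), 0.55)]
top crank_hub [(array([ 0.5588, -0.0986,  0.2288]), 0.47)]
top crank_mouth [(array([ 0.5586, -0.1001,  0.2099]), 0.48), (array([ 0.557 , -0.0969, -0.0019]), 0.32)]
top knob_mid []
top shaft_shoulder []
top shaft_tip [(array([ 0.56  , -0.097 ,  0.0244]), 0.57)]
19.5 [ 0.5174 -0.1266  0.2606] [-1.51 -3.57  3.  ] [-0.667  0.068 -0.078] 0.2873761521901866 crankyaw 0.5994666958901059
```

View pics/m.png

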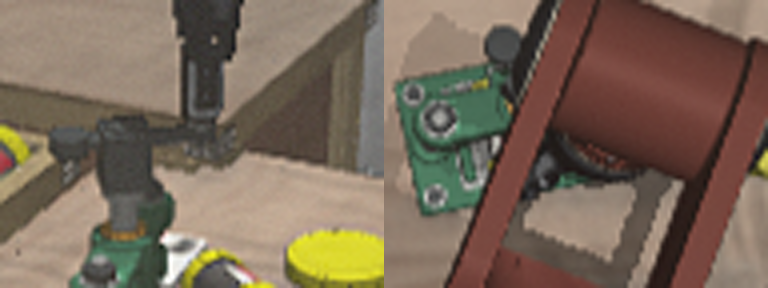

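Request:
play_rows:
  motion:
    - [1,[-0.0072,0.0158,-0.0006],0]
    - [1,[-0.0085,0.0331,-0.0011],0]
    - [1,[-0.0038,0.0499,-0.0017],0]
    - [1,[0.0063,0.064,-0.0022],0]
    - [1,[0.0206,0.0738,-0.0028],0]

```text
time: 20.0
tool_pos: [0.5367, -0.052, 0.2576]
tool_rot: [0.625, 0.329, 0.626, -0.331]
contact_force: [-3.1, -6.7, 2.1]
gripper_width: 0.286
```

```bash
python3 st.py; python3 arc.py 640 10 4 12
```

```text
20.0 [ 0.5367 -0.052   0.2576] r 0.0507 ang 114.9 wound 279.5 F [-3.1 -6.7  2.1] rad -4.8 tan -5.6 T [-1.53  0.61  0.06] 0.28555298154375824
640.0 [[1, [0.0082, 0.0029, -0.0003], 0], [1, [0.0168, 0.0043, -0.0006], 0], [1, [0.0255, 0.0042, -0.0008], 0], [1, [0.0341, 0.0026, -0.0011], 0]]
680.0 [[1, [0.0082, -0.0031, -0.0003], 0], [1, [0.0157, -0.0075, -0.0006], 0], [1, [0.0223, -0.0132, -0.0008], 0], [1, [0.0278, -0.0199, -0.0011], 0]]
720.0 [[1, [0.0043, -0.0076, -0.0003], 0], [1, [0.0072, -0.0158, -0.0006], 0], [1, [0.0086, -0.0244, -0.0008], 0], [1, [0.0085, -0.0331, -0.0011], 0]]
760.0 [[1, [-0.0016, -0.0086, -0.0003], 0], [1, [-0.0047, -0.0167, -0.0006], 0], [1, [-0.0091, -0.0242, -0.0008], 0], [1, [-0.0148, -0.0308, -0.0011], 0]]
800.0 [[1, [-0.0067, -0.0055, -0.0003], 0], [1, [-0.0143, -0.0098, -0.0006], 0], [1, [-0.0225, -0.0127, -0.0008], 0], [1, [-0.0311, -0.0141, -0.0011], 0]]
840.0 [[1, [-0.0087, 0.0001, -0.0003], 0], [1, [-0.0173, 0.0017, -0.0006], 0], [1, [-0.0254, 0.0048, -0.0008], 0], [1, [-0.0329, 0.0092, -0.0011], 0]]
880.0 [[1, [-0.0066, 0.0057, -0.0003], 0], [1, [-0.0121, 0.0124, -0.0006], 0], [1, [-0.0164, 0.02, -0.0008], 0], [1, [-0.0193, 0.0282, -0.0011], 0]]
920.0 [[1, [-0.0014, 0.0086, -0.0003], 0], [1, [-0.0013, 0.0173, -0.0006], 0], [1, [0.0003, 0.0259, -0.0008], 0], [1, [0.0033, 0.034, -0.0011], 0]]
960.0 [[1, [0.0044, 0.0075, -0.0003], 0], [1, [0.0101, 0.0141, -0.0006], 0], [1, [0.0168, 0.0197, -0.0008], 0], [1, [0.0244, 0.0239, -0.0011], 0]]
1000.0 [[1, [0.0082, 0.0029, -0.0003], 0], [1, [0.0168, 0.0043, -0.0006], 0], [1, [0.0255, 0.0042, -0.0008], 0], [1, [0.0341, 0.0026, -0.0011], 0]]
1040.0 [[1, [0.0082, -0.0031, -0.0003], 0], [1, [0.0157, -0.0075, -0.0006], 0], [1, [0.0223, -0.0132, -0.0008], 0], [1, [0.0278, -0.0199, -0.0011], 0]]
1080.0 [[1, [0.0043, -0.0076, -0.0003], 0], [1, [0.0072, -0.0158, -0.0006], 0], [1, [0.0086, -0.0244, -0.0008], 0], [1, [0.0085, -0.0331, -0.0011], 0]]
```

Request:
play_rows:
  motion:
    - [1,[0.0082,0.0029,-0.0003],0]
    - [1,[0.0168,0.0043,-0.0006],0]
    - [1,[0.0255,0.0042,-0.0008],0]
    - [1,[0.0341,0.0026,-0.0011],0]

```text
time: 20.4
tool_pos: [0.5707, -0.0488, 0.2564]
tool_rot: [0.624, 0.33, 0.627, -0.33]
contact_force: [-6.6, -0.1, 5.4]
gripper_width: 0.292
```

```bash
python3 st.py
```

```text
20.4 [ 0.5707 -0.0488  0.2564] r 0.0509 ang 75.5 wound 318.9 F [-6.6 -0.1  5.4] rad -1.7 tan -6.4 T [-0.17  1.23 -0.02] 0.29223202066365006
```

Request:
play_rows:
  motion:
    - [1,[0.0082,-0.0031,-0.0003],0]
    - [1,[0.0157,-0.0075,-0.0006],0]
    - [1,[0.0223,-0.0132,-0.0008],0]
    - [1,[0.0278,-0.0199,-0.0011],0]

```text
time: 20.8
tool_pos: [0.5987, -0.0676, 0.2553]
tool_rot: [0.624, 0.33, 0.628, -0.329]
contact_force: [-6.4, 3.2, 6.0]
gripper_width: 0.292
```

```bash
python3 st.py
```

```text
20.8 [ 0.5987 -0.0676  0.2553] r 0.0508 ang 36.8 wound 357.6 F [-6.4  3.2  6. ] rad -3.2 tan -6.3 T [0.65 1.26 0.02] 0.2923823794883018
```

Request:
play_rows:
  motion:
    - [1,[0.0043,-0.0076,-0.0003],0]
    - [1,[0.0072,-0.0158,-0.0006],0]
    - [1,[0.0086,-0.0244,-0.0008],0]
    - [1,[0.0085,-0.0331,-0.0011],0]

```text
time: 21.2
tool_pos: [0.6083, -0.0998, 0.2544]
tool_rot: [0.624, 0.332, 0.627, -0.327]
contact_force: [-0.8, 5.6, 4.8]
gripper_width: 0.289
```

```bash
python3 st.py
```

```text
21.2 [ 0.6083 -0.0998  0.2544] r 0.0504 ang -2.0 wound 36.4 F [-0.8  5.6  4.8] rad -1.0 tan -5.6 T [ 1.23  0.31 -0.02] 0.2886434748620304
```

Request:
play_rows:
  motion:
    - [1,[-0.0016,-0.0086,-0.0003],0]
    - [1,[-0.0047,-0.0167,-0.0006],0]
    - [1,[-0.0091,-0.0242,-0.0008],0]
    - [1,[-0.0148,-0.0308,-0.0011],0]

```text
time: 21.6
tool_pos: [0.5951, -0.1313, 0.2535]
tool_rot: [0.626, 0.332, 0.625, -0.327]
contact_force: [4.2, 4.2, 1.6]
gripper_width: 0.291
```

```bash
python3 st.py
```

```text
21.6 [ 0.5951 -0.1313  0.2535] r 0.0498 ang -41.9 wound 76.3 F [4.2 4.2 1.6] rad 0.3 tan -5.9 T [ 0.76 -0.89  0.01] 0.29073920963384076
```

Request:
play_rows:
  motion:
    - [1,[-0.0067,-0.0055,-0.0003],0]
    - [1,[-0.0143,-0.0098,-0.0006],0]
    - [1,[-0.0225,-0.0127,-0.0008],0]
    - [1,[-0.0311,-0.0141,-0.0011],0]

```text
time: 22.0
tool_pos: [0.5643, -0.1472, 0.2524]
tool_rot: [0.627, 0.331, 0.623, -0.328]
contact_force: [6.5, -1.7, 0.2]
gripper_width: 0.289
```

```bash
python3 st.py
```

```text
22.0 [ 0.5643 -0.1472  0.2524] r 0.0496 ang -82.7 wound 117.1 F [ 6.5 -1.7  0.2] rad 2.6 tan -6.2 T [-0.29 -1.33  0.  ] 0.2885352396417017
```

Request:
play_rows:
  motion:
    - [1,[-0.0087,0.0001,-0.0003],0]
    - [1,[-0.0173,0.0017,-0.0006],0]
    - [1,[-0.0254,0.0048,-0.0008],0]
    - [1,[-0.0329,0.0092,-0.0011],0]

```text
time: 22.4
tool_pos: [0.5307, -0.1394, 0.2513]
tool_rot: [0.627, 0.33, 0.623, -0.33]
contact_force: [5.0, -4.4, 0.9]
gripper_width: 0.293
```

```bash
python3 st.py
```

```text
22.4 [ 0.5307 -0.1394  0.2513] r 0.0496 ang -123.5 wound 157.9 F [ 5.  -4.4  0.9] rad 0.9 tan -6.6 T [-1.02 -0.92  0.04] 0.29263873919354433
```

Request:
play_rows:
  motion:
    - [1,[-0.0066,0.0057,-0.0003],0]
    - [1,[-0.0121,0.0124,-0.0006],0]
    - [1,[-0.0164,0.02,-0.0008],0]
    - [1,[-0.0193,0.0282,-0.0011],0]

```text
time: 22.8
tool_pos: [0.5102, -0.1115, 0.2501]
tool_rot: [0.626, 0.329, 0.624, -0.331]
contact_force: [-1.0, -7.0, 3.1]
gripper_width: 0.29
```

```bash
python3 st.py
```

```text
22.8 [ 0.5102 -0.1115  0.2501] r 0.0497 ang -164.2 wound 198.6 F [-1.  -7.   3.1] rad 2.9 tan -6.4 T [-1.34 -0.11  0.02] 0.2902419166101152
```

Request:
play_rows:
  motion:
    - [1,[-0.0014,0.0086,-0.0003],0]
    - [1,[-0.0013,0.0173,-0.0006],0]
    - [1,[0.0003,0.0259,-0.0008],0]
    - [1,[0.0033,0.034,-0.0011],0]

```text
time: 23.2
tool_pos: [0.5127, -0.0768, 0.2489]
tool_rot: [0.625, 0.329, 0.625, -0.331]
contact_force: [-3.7, -5.2, 3.8]
gripper_width: 0.294
```

```bash
python3 st.py
```

```text
23.2 [ 0.5127 -0.0768  0.2489] r 0.0501 ang 155.0 wound 239.4 F [-3.7 -5.2  3.8] rad 1.1 tan -6.3 T [-1.12  0.52  0.03] 0.29412718722410836
```

Request:
play_rows:
  motion:
    - [1,[0.0044,0.0075,-0.0003],0]
    - [1,[0.0101,0.0141,-0.0006],0]
    - [1,[0.0168,0.0197,-0.0008],0]
    - [1,[0.0244,0.0239,-0.0011],0]

```text
time: 23.6
tool_pos: [0.5368, -0.0521, 0.2476]
tool_rot: [0.624, 0.329, 0.626, -0.331]
contact_force: [-5.1, -3.4, 5.1]
gripper_width: 0.287
```

```bash
python3 st.py
```

```text
23.6 [ 0.5368 -0.0521  0.2476] r 0.0505 ang 114.8 wound 279.6 F [-5.1 -3.4  5.1] rad -1.0 tan -6.0 T [-0.72  0.9  -0.03] 0.28654154062305615
```

Request:
play_rows:
  motion:
    - [1,[0.0082,0.0029,-0.0003],0]
    - [1,[0.0168,0.0043,-0.0006],0]
    - [1,[0.0255,0.0042,-0.0008],0]
    - [1,[0.0341,0.0026,-0.0011],0]

```text
time: 24.0
tool_pos: [0.5707, -0.0488, 0.2464]
tool_rot: [0.624, 0.33, 0.627, -0.33]
contact_force: [-6.2, 0.9, 5.7]
gripper_width: 0.286
```

```bash
python3 st.py
```

```text
24.0 [ 0.5707 -0.0488  0.2464] r 0.0508 ang 75.6 wound 318.8 F [-6.2  0.9  5.7] rad -0.6 tan -6.2 T [-0.22  1.23 -0.03] 0.28608790173610377
```

Request:
play_rows:
  motion:
    - [1,[0.0082,-0.0031,-0.0003],0]
    - [1,[0.0157,-0.0075,-0.0006],0]
    - [1,[0.0223,-0.0132,-0.0008],0]
    - [1,[0.0278,-0.0199,-0.0011],0]

```text
time: 24.4
tool_pos: [0.5985, -0.0672, 0.2453]
tool_rot: [0.623, 0.331, 0.628, -0.329]
contact_force: [-6.8, 6.1, 6.1]
gripper_width: 0.289
```

```bash
python3 st.py; python3 arc.py 1080 10 4 6
```

```text
24.4 [ 0.5985 -0.0672  0.2453] r 0.0508 ang 37.3 wound 357.1 F [-6.8  6.1  6.1] rad -1.8 tan -9.0 T [0.89 1.34 0.05] 0.28919166715253836
1080.0 [[1, [0.0043, -0.0076, -0.0003], 0], [1, [0.0072, -0.0158, -0.0006], 0], [1, [0.0086, -0.0244, -0.0008], 0], [1, [0.0085, -0.0331, -0.0011], 0]]
1120.0 [[1, [-0.0016, -0.0086, -0.0003], 0], [1, [-0.0047, -0.0167, -0.0006], 0], [1, [-0.0091, -0.0242, -0.0008], 0], [1, [-0.0148, -0.0308, -0.0011], 0]]
1160.0 [[1, [-0.0067, -0.0055, -0.0003], 0], [1, [-0.0143, -0.0098, -0.0006], 0], [1, [-0.0225, -0.0127, -0.0008], 0], [1, [-0.0311, -0.0141, -0.0011], 0]]
1200.0 [[1, [-0.0087, 0.0001, -0.0003], 0], [1, [-0.0173, 0.0017, -0.0006], 0], [1, [-0.0254, 0.0048, -0.0008], 0], [1, [-0.0329, 0.0092, -0.0011], 0]]
1240.0 [[1, [-0.0066, 0.0057, -0.0003], 0], [1, [-0.0121, 0.0124, -0.0006], 0], [1, [-0.0164, 0.02, -0.0008], 0], [1, [-0.0193, 0.0282, -0.0011], 0]]
1280.0 [[1, [-0.0014, 0.0086, -0.0003], 0], [1, [-0.0013, 0.0173, -0.0006], 0], [1, [0.0003, 0.0259, -0.0008], 0], [1, [0.0033, 0.034, -0.0011], 0]]
```

Request:
play_rows:
  motion:
    - [1,[0.0043,-0.0076,-0.0003],0]
    - [1,[0.0072,-0.0158,-0.0006],0]

```text
time: 24.6
tool_pos: [0.6061, -0.0822, 0.2449]
tool_rot: [0.623, 0.331, 0.628, -0.328]
contact_force: [-4.9, 8.1, 7.0]
gripper_width: 0.289
```

```bash
python3 st.py
```

```text
24.6 [ 0.6061 -0.0822  0.2449] r 0.0507 ang 18.1 wound 16.3 F [-4.9  8.1  7. ] rad -2.2 tan -9.2 T [1.42 1.05 0.05] 0.28937722627362394
```

Request:
play_rows:
  motion:
    - [1,[0.0014,-0.0086,-0.0003],0]
    - [1,[0.0013,-0.0173,-0.0006],0]

```text
time: 24.8
tool_pos: [0.6084, -0.0989, 0.2445]
tool_rot: [0.624, 0.332, 0.627, -0.327]
contact_force: [-1.8, 8.8, 4.7]
gripper_width: 0.286
```

```bash
python3 st.py
```

```text
24.8 [ 0.6084 -0.0989  0.2445] r 0.0504 ang -1.0 wound 35.4 F [-1.8  8.8  4.7] rad -2.0 tan -8.8 T [1.76 0.3  0.03] 0.28629588391797745
```

Request:
play_rows:
  motion:
    - [1,[-0.0016,-0.0086,-0.0003],0]
    - [1,[-0.0047,-0.0167,-0.0006],0]

```text
time: 25.0
tool_pos: [0.6049, -0.1155, 0.2442]
tool_rot: [0.625, 0.333, 0.626, -0.326]
contact_force: [4.0, 9.3, 3.7]
gripper_width: 0.289
```

```bash
python3 st.py
```

```text
25.0 [ 0.6049 -0.1155  0.2442] r 0.0501 ang -20.4 wound 54.8 F [4.  9.3 3.7] rad 0.5 tan -10.1 T [ 1.78 -0.53 -0.01] 0.28938875162134853
```

Request:
play_rows:
  motion:
    - [1,[-0.0044,-0.0075,-0.0003],0]
    - [1,[-0.0101,-0.0141,-0.0005],0]

```text
time: 25.2
tool_pos: [0.596, -0.1301, 0.2439]
tool_rot: [0.627, 0.333, 0.625, -0.326]
contact_force: [7.8, 7.3, 1.8]
gripper_width: 0.293
```

```bash
python3 st.py
```

```text
25.2 [ 0.596  -0.1301  0.2439] r 0.0498 ang -40.2 wound 74.6 F [7.8 7.3 1.8] rad 1.3 tan -10.7 T [ 1.35 -1.46  0.02] 0.2928896156387104
```

Request:
play_rows:
  motion:
    - [1,[0.0008,0.0008,0.0005],0]
    - [0,[0.0008,0.0008,0.0005],0]
    - [-1,[0.0008,0.0008,0.0005],0]
    - [-1,[0.0008,0.0008,0.0005],0]
    - [-1,[0.0008,0.0008,0.0005],0]

```text
time: 25.7
tool_pos: [0.5939, -0.1325, 0.243]
tool_rot: [0.625, 0.33, 0.626, -0.33]
contact_force: [0.2, 0.9, -0.2]
gripper_width: 0.945
```

Request:
play_rows:
  motion:
    - [-1,[0,0,0],0]
    - [-1,[0,0,0.02],0]
    - [-1,[0,0,0.06],0]
    - [-1,[0,0,0.11],0]
    - [-1,[0,0,0.14],0]

```text
time: 26.2
tool_pos: [0.5946, -0.1328, 0.388]
tool_rot: [0.627, 0.33, 0.624, -0.33]
contact_force: [0.2, -0.5, 0.4]
gripper_width: 1.001
```

Request:
play_rows:
  motion:
    - [-1,[-0.04,-0.03,0],0]
    - [-1,[-0.08,-0.06,0],0]
    - [-1,[-0.12,-0.09,0],0]
    - [-1,[-0.15,-0.12,0],0]
    - [-1,[-0.15,-0.13,0],0]

```text
time: 26.7
tool_pos: [0.4415, -0.2647, 0.3843]
tool_rot: [0.625, 0.331, 0.624, -0.332]
contact_force: [0.5, 0.3, 0.1]
gripper_width: 0.999
```

Run:
```python
from h import *
for c in("scene","top"):
    p,d=cams.grab_frame(c)
    cv2.imwrite(f"pics/z_{c}_full.png",p[...,::-1])
    u,v=proj(c,[.558,-.098,.15])[0]; crop(p,f"pics/z_{c}.png",u,v,128,3)
    for t in("crank_hub","crank_mouth","knob_mid","coupling_mid","jaw","spare_mid","marker","screwdriver","vise"): print(c,t,[(np.round(r["at"],4),round(r["score"],2)) for r in nets.landmark_of(c,t)][:3])
hcat("pics/z_scene.png","pics/z_top.png","pics/z.png"); print(state()["time"],state()["tool_pos"],state()["contact_force"])
```

```text
scene crank_hub [(array([0.5292, 0.138 , 0.0186]), 0.81), (array([0.7692, 0.3505, 0.0217]), 0.6), (array([ 0.5578, -0.0973,  0.2133]), 0.59)]
scene crank_mouth [(array([ 0.5585, -0.0982,  0.1926]), 0.77), (array([5.355e-01, 1.386e-01, 4.000e-04]), 0.66), (array([0.7745, 0.3526, 0.0013]), 0.46)]
scene knob_mid [(array([0.5794, 0.1554, 0.0606]), 0.72), (array([ 0.5976, -0.1284,  0.2593]), 0.45)]
scene coupling_mid []
scene jaw [(array([ 0.56  , -0.0985,  0.1038]), 0.74), (array([ 0.5517, -0.104 ,  0.0504]), 0.51), (array([0.3988, 0.1002, 0.0024]), 0.32)]
scene spare_mid [(array([ 0.5635, -0.3019,  0.0257]), 0.64)]
scene marker [(array([0.4017, 0.0996, 0.0007]), 0.58)]
scene screwdriver [(array([0.6605, 0.2828, 0.0024]), 0.68)]
scene vise [(array([ 0.5565, -0.0939,  0.001 ]), 0.74)]
top crank_hub [(array([ 0.5611, -0.1011,  0.2111]), 0.83), (array([0.7751, 0.3501, 0.0244]), 0.54), (array([0.5276, 0.1402, 0.02  ]), 0.53)]
top crank_mouth [(array([ 0.559 , -0.0994,  0.193 ]), 0.93), (array([ 0.7731,  0.3462, -0.0045]), 0.59), (array([0.5259, 0.1421, 0.0038]), 0.57)]
top knob_mid [(array([0.5751, 0.1469, 0.0668]), 0.57), (array([0.7738, 0.2982, 0.0694]), 0.52), (array([ 0.597 , -0.1319,  0.2598]), 0.49)]
top coupling_mid [(array([ 0.5561, -0.0987,  0.0557]), 0.64)]
top jaw [(array([ 0.557 , -0.0986,  0.1119]), 0.59)]
top spare_mid [(array([ 0.5596, -0.303 ,  0.0257]), 0.63), (array([ 0.5974, -0.1274,  0.2611]), 0.63), (array([0.3984, 0.0987, 0.0029]), 0.48)]
top marker [(array([0.4018, 0.0979, 0.0046]), 0.74)]
top screwdriver []
top vise [(array([ 0.5561, -0.0958, -0.0009]), 0.77)]
27.7 [ 0.44411829 -0.26255405  0.38352523] [ 0.53238196  0.0605241  -0.47572329]
```

View pics/z.png

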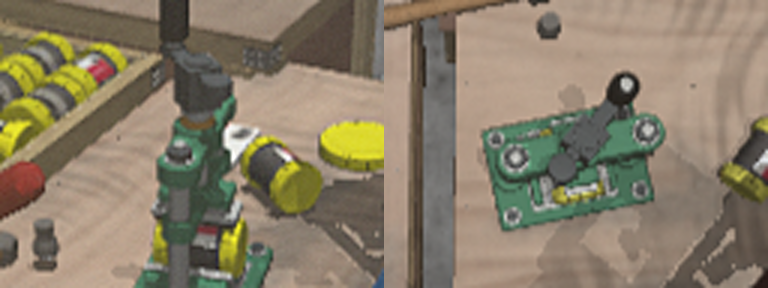

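View pics/z_top_full.png

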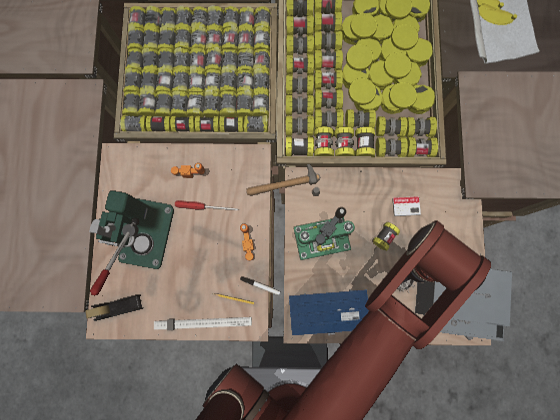

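```bash
python3 -c "
from plant import workorder,state
print(workorder.job_done(),state()['time'])"
```

```text
the job is handed in; nothing more can be done
the job is handed in; nothing more can be done
```

The coupling is clamped in the vise, the crank is left on the screw, and the job is handed in. The clock was at 27.7 s at the last check before that.

- **Fitting the crank:** I picked the steel crank up by its hub and set it on the square until the collar stopped it. The underside then stood at about 0.225 m, in line with the shoulder height measured from the cameras.
- **Winding:** I turned it clockwise by the knob for about 3.2 turns, following the screw down 10 mm a turn.
- **Clamping:** Running free it took about 6.2 N at the knob. It became harder after about 2.9 turns, and I stopped at about 10.7 N.
- **Clamping force:** The two estimates differ somewhat. The force rise of 4.5 N suggests about 150 N, and the angle turned after contact suggests about 120 N. Both are within 60 to 180 N. I had no direct reading of the clamping force.
- **Last look:** After letting go and moving clear, both cameras put the hub's underside at about 0.193 m. That is the 32 mm of descent expected for that many turns, so the crank is still home. The coupling is in place. The marker and the spare coupling are where they started, within the networks' accuracy. The screwdriver was found there by the scene camera; the top network missed it, though it shows in that picture. I judged the orange look-alikes by eye only.

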